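# Set the spring index pin in the slotted rail

### The arm

A 6-joint arm with a two-finger parallel gripper is mounted at the origin on the work surface. World frame = base frame: x ahead of the robot, y to its left, z up, the work surface at z = 0. Lengths are in m, angles in rad, forces in N, time in s.
With the tool pointing down it reaches from about 0.375 to 0.9 m from the base axis. Payload 3.1 kg.
Tool frame: the origin (TCP) lies at the very end of the fingers, on their centre line; the grasp point (between the pads) lies 19 mm behind it (hold_point_z is the distance from the TCP to the grasp point, in m); x points along the fingers, y is the direction in which the jaws open and shut, and the axes are right-handed (so a half turn about x gives the same grasp; the last joint's range is limited). The gripper opens to 87 mm and grips with 3 to 60 N. Pads are 19 mm wide; open, the fingers measure 117 mm over their backs; the gripper's body (75 mm by 190 mm) begins 51 mm behind the grasp point.
Start: joints at [1.065, 0.527, 1.433, -0, 1.181, -0.178], TCP at [0.201, 0.592, 0.223] pointing down, gripper open.
Joint ranges: [-3.08, 3.08], [-0.75, 2.2], [0.22, 2.44], [-1.43, 4.57], [0, 2.65], [-2.85, 2.85]. Speed limits (rad/s): [2.79, 2.79, 3.14, 3.14, 3.14, 3.14].

### API

Orientations are given as a unit quaternion [x, y, z, w].
In Python, from rig import * gives the robot as it stands.
- The arm moves only by the tool send_rows, never from a script. Its argument "steps" is a list that holds one entry, the list of rows, each a list of 6 numbers: the shift along the tool's x, y, z in cm, then the turn, a rotation vector about the tool's x, y, z in units of 6 degrees (1.0 is 6 degrees). In form: [[[x, y, z, wx, wy, wz], ...]]. A call has 1 to 8 rows; each row shifts and turns the pose as measured when the row begins, along the tool's axes as they then stand; what a row does not reach is not made up. A row lasts 1/12 s, in which the tool goes at most 41.7 mm and 7.16 degrees, less where a joint would pass 70% of its speed; a pose out of reach is approached as far as the arm can. A call is refused whole if a number of a shift passes 4.17 or a number of a turn 1, either way. A call with a gripper value outside its range is refused whole. "gripper" is the closure, from 0 (fully open) to 1 (shut), set as the call begins (left out, the last holds). The fingers move at their own pace and stop on an object; "force" is the grip in N (left out, the last holds). Time passes only in rows, so rows that do not move let the fingers close. It gives the time, the measured TCP pose, the force and the opening at its end, in the units of the state.
- get_obs(): the state, without advancing time (a new reading comes with each control period).
- camera(name): name is "scene" or "top" or "wrist"; returns (picture, depth): 400x640x3 uint8, red, green, blue; 400x640 float32, m along the optical axis (not along the pixel's ray), 0 where there is no reading.
- camera_params(name): a dict with "intrinsics" (3x3 intrinsics, pixels), "position" and "attitude" of the camera in the world; the wrist camera has in their place "T_tool_cam" (4x4, takes a point from camera to tool coordinates, whose origin is the TCP and whose axes are the tool frame's). Camera axes: x right, y down, z forward; pixel columns grow to the right and rows downward; lengths in m; the calibration is good to about 2 mm. A picture is of the moment at which its call begins: read the wrist's pose just before it. camera_params takes no time and is no camera call.
- hand_in(): hands the job in, once; it reports no verdict.
The state is a dict: "time": time; "q": joint angles; "joint_velocities": joint speeds; "joint_torque": joint torques, N m; "position": TCP position; "tool_rot": TCP orientation; "ft_force": force on the tool from outside, world axes, zero at the start; "moment": the same for the moment, N m; "grip_width": finger opening in m.
Only numpy, scipy, OpenCV 4.12 (cv2) and the standard library are available. Lean on these libraries where they do the work, as an engineer would, in place of code of your own. Each camera call takes 0.05 s, during which the arm holds its last target.

### The job

Take the steel plunger pin by its knob out of the parking block, put its foot down through the wide opening at one end of the slotted aluminium rail until it stands on the ledges inside, then slide it along the slot, pressed lightly against its spring, until the foot drops into the pocket hidden under the rail's lips. Stop there, see that the foot sits fully home on the pocket's floor with the pin upright, and let go. Be gentle with the pin and rail (never over 25 N), and leave the mouse, the small computer and the screwdriver where they are.

Things in the scene. Friction and masses are not known exactly. Their poses are not given: they have to be found in the camera images.
- pin: Steel spring plunger pin, about 150 g, upright, 110 mm tall, round. Its origin is fixed to the knob: on the axis, 110 mm below the knob's top, at the underside of the foot while the spring is relaxed; z up. Black knob to grip: 24 mm across, z 75 to 110 mm; collar 16 mm across, z 70 to 75. At the start it stands in the parking block, its underside 12 mm above the table.
- pin_foot (a point): Centre of the underside of the pin's foot, axes as the pin. Foot: disc 36 mm across, 8 mm thick, on a 9 mm shank that slides up into the knob by up to 12 mm against a spring: pressing it down takes about 3.3 N to start, plus 0.6 N per mm (10.5 N at the stop). Unloaded, the foot stands fully out. Sideways and past the stop the pin is rigid.
- park: Fixed grey parking block, 72 x 72 x 20 mm, with a round recess 40 mm across and 8 mm deep in the middle of its top. Origin at the centre of its underside, on the table.
- rail: Fixed, rigid aluminium T-slot rail, 380 mm long (its y), 66 mm wide (x), on the table; origin on its underside at mid-width, z up. Black end blocks 66 mm high cover y -180 to -120 and 120 to 200 mm. Between them its top is at z 58 mm and a channel 42 mm wide runs inside, with a ledge (top z 22 mm) on either side of a gap 25 mm wide, too narrow for the foot.
- rail_opening (a point): Middle of the wide opening into the channel, at ledge height: rail x 0, y -98, z 22 mm, same axes as the rail. The opening is 42 mm (x) by 44 mm (y). The foot is lowered here onto the ledges and then slid towards the rail's +y, under the lips.
- rail_slot (a point): Point in the slot at the lips' top: rail x 0, y 25, z 58 mm, same axes. Lips (underside z 34 mm) leave a slot 12 mm wide along x 0 from y -76 to 120 mm. Hidden below them, both ledges are cut away over 41 mm of y: the pocket, floor at z 10 mm, its middle anywhere from y -20 to 70 mm, different each time. The foot drops 12 mm there and has 5 mm play along y.
- mouse: Black computer mouse lying loose, 105 x 60 x 26 mm, origin at the centre of its underside. Leave alone.
- mini_pc: Small aluminium computer box lying loose, 115 x 115 x 38 mm, origin at the centre of its underside. Leave alone.
- driver: Screwdriver with a black handle lying loose, about 0.2 m long. Leave alone.
There are look-alikes about, which are no part of the job. Of the things like the pin, leave any that is red or yellow; of the rest the larger one is meant.

How it is judged:
By the outcome, as a careful person would: the job done as asked, in the order asked, and still so for the second after the job is handed in, with the robot touching nothing.
It also fails if it takes over 61 s, if anything falls off the work surface, if the arm or the gripper's body presses on something with over 40 N, if the wrist force passes 120 N, or if a joint passes its speed limit or range.

## Working session

There is one attempt and no reset: what is moved stays moved. The work goes in short steps, Python scripts to look and compute and a tool call to move; the robot and the scene stay as the last step left them, time stands still between calls to the robot, and variables do not carry over. Pictures are saved under pics/ and viewed, and the job is handed in when it is done.

Besides the shell and the picture viewer there is one more tool, called as name([rows], argument=value, ...), one row to a line, values as JSON. send_rows: Moves the arm, as the interface text tells. Its arguments: {"type":"object","properties":{"steps":{"type":"array"},"gripper":{"type":"number"},"force":{"type":"number"}},"required":["steps"]}

```bash
ls; mkdir -p pics
python3 - <<'E'
from rig import *
import cv2,numpy as np
print(get_obs())
for n in ["scene","top"]:
    p,d=camera(n); cv2.imwrite(f"pics/{n}0.png",p[:,:,::-1]); np.save(f"pics/{n}0_d.npy",d)
    print(n,camera_params(n))
print(camera_params("wrist"))
E
```

```text
pics
{'time': 0.0, 'q': array([ 1.06446931e+00,  5.28456291e-01,  1.43390892e+00, -1.65514283e-05,
        1.18139499e+00, -1.78519100e-01]), 'joint_velocities': array([ 0.00245286,  0.00246196, -0.00051996, -0.00024425,  0.00140699,
       -0.00075277]), 'joint_torque': array([-1.07222811e-03, -4.40037954e+01, -1.76596802e+01,  6.33649249e-02,
        5.80900535e-02, -1.55039261e-04]), 'position': array([0.2008548 , 0.59106782, 0.2215756 ]), 'tool_rot': array([ 0.11465344,  0.69788216, -0.11610078,  0.69737772]), 'ft_force': array([ 0.85110439,  0.24000358, -0.18346499]), 'moment': array([ 0.00835824,  0.0236631 , -0.00205041]), 'grip_width': 0.08711869218827874}
scene {'intrinsics': array([[381.73823962,   0.        , 320.17703417],
       [  0.        , 381.73823962, 199.88282521],
       [  0.        ,   0.        ,   1.        ]]), 'position': array([1.16427747, 0.107567  , 0.75399529]), 'attitude': array([ 0.62759458,  0.68472317, -0.28068842, -0.24185375])}
top {'intrinsics': array([[374.36758804,   0.        , 317.62202161],
       [  0.        , 374.36758804, 197.50651509],
       [  0.        ,   0.        ,   1.        ]]), 'position': array([0.32563513, 0.02098368, 0.95117787]), 'attitude': array([ 0.7320251 , -0.67156345,  0.07980564, -0.08229725])}
{'intrinsics': array([[332.43683827,   0.        , 320.47391187],
       [  0.        , 332.43683827, 201.39885466],
       [  0.        ,   0.        ,   1.        ]]), 'T_tool_cam': array([[-7.13831099e-04, -2.95488345e-01,  9.55346078e-01,
        -1.62559928e-01],
       [ 9.99999656e-01,  1.93230524e-04,  8.06962250e-04,
         5.67418425e-04],
       [-4.23049963e-04,  9.55346325e-01,  2.95488105e-01,
        -8.14365797e-02],
       [ 0.00000000e+00,  0.00000000e+00,  0.00000000e+00,
         1.00000000e+00]])}
```

View pics/scene0.png

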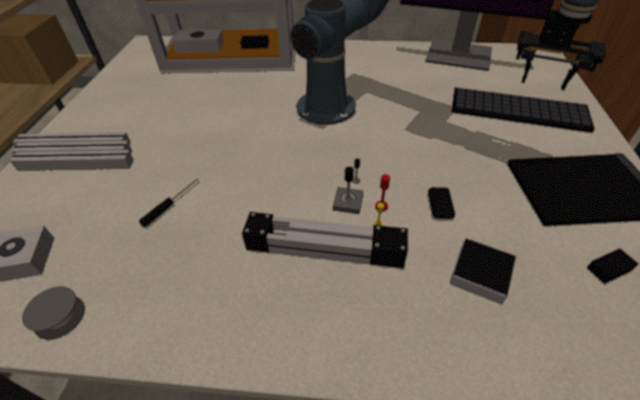

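View pics/top0.png

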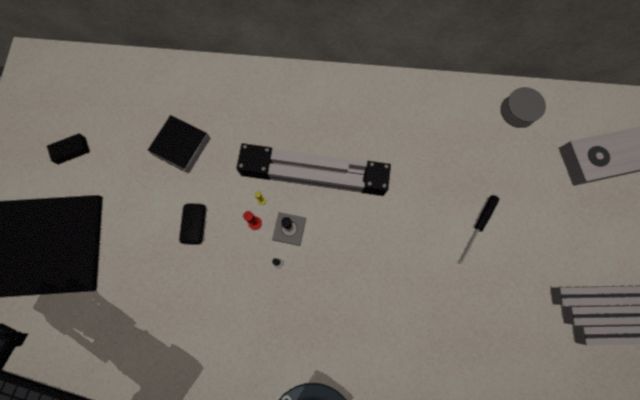

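```bash
cat > h.py <<'E'
import numpy as np,cv2
from scipy.spatial.transform import Rotation as R
from rig import *
def ray(name,uv,z):
    c=camera_params(name);K=c["intrinsics"];Rm=R.from_quat(c["attitude"]).as_matrix()
    d=Rm@np.linalg.inv(K)@np.array([uv[0],uv[1],1.]);p=np.array(c["position"])
    return p+d*(z-p[2])/d[2]
def proj(name,P):
    c=camera_params(name);K=c["intrinsics"];Rm=R.from_quat(c["attitude"]).as_matrix()
    q=K@(Rm.T@(np.asarray(P)-c["position"]));return q[:2]/q[2]
def wcam(o):
    T=np.array(camera_params("wrist")["T_tool_cam"]);Rt=R.from_quat(o["tool_rot"]).as_matrix()
    return Rt@T[:3,:3],Rt@T[:3,3]+o["position"],np.array(camera_params("wrist")["intrinsics"])
def wray(o,uv,z):
    Rm,p,K=wcam(o);d=Rm@np.linalg.inv(K)@np.array([uv[0],uv[1],1.]);return p+d*(z-p[2])/d[2]
def wproj(o,P):
    Rm,p,K=wcam(o);q=K@(Rm.T@(np.asarray(P)-p));return q[:2]/q[2]
E
python3 - <<'E'
from h import *
a=cv2.imread("pics/top0.png")
c=a[130:280,225:405];cv2.imwrite("pics/top0c.png",cv2.convertScaleAbs(cv2.resize(c,None,fx=4.4,fy=4,interpolation=cv2.INTER_CUBIC)[:600,:800],alpha=1.6,beta=20))
a=cv2.imread("pics/scene0.png")
c=a[145:275,235:415];cv2.imwrite("pics/scene0c.png",cv2.convertScaleAbs(cv2.resize(c,None,fx=4.4,fy=4.4,interpolation=cv2.INTER_CUBIC),alpha=1.6,beta=20))
print(ray("top",(288,223),.122),ray("top",(277,262),.05),ray("top",(255,160),.066),ray("top",(377,177),.066))
E
```

```text
[0.45513179 0.09335413 0.122     ] [0.3709832  0.11598854 0.05      ] [0.61416624 0.19618683 0.066     ] [ 0.59668482 -0.10816708  0.066     ]
```

View pics/top0c.png

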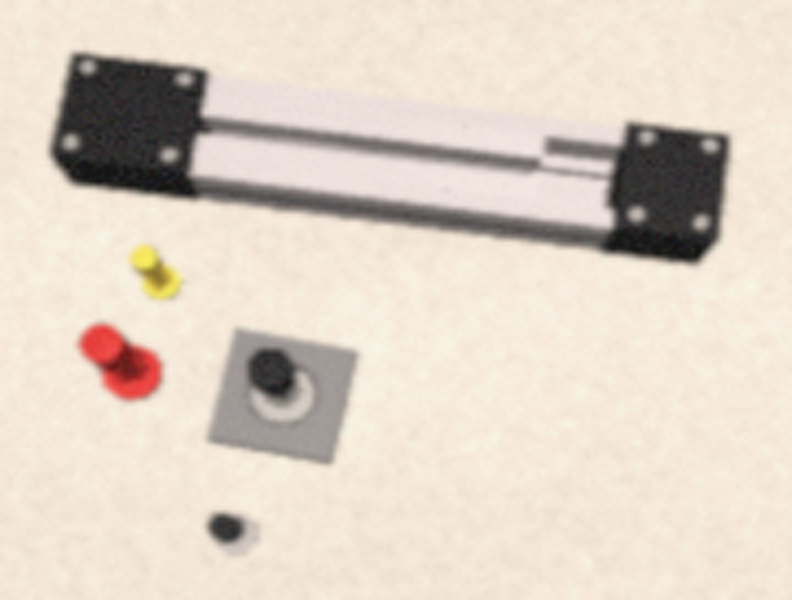

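View pics/scene0c.png

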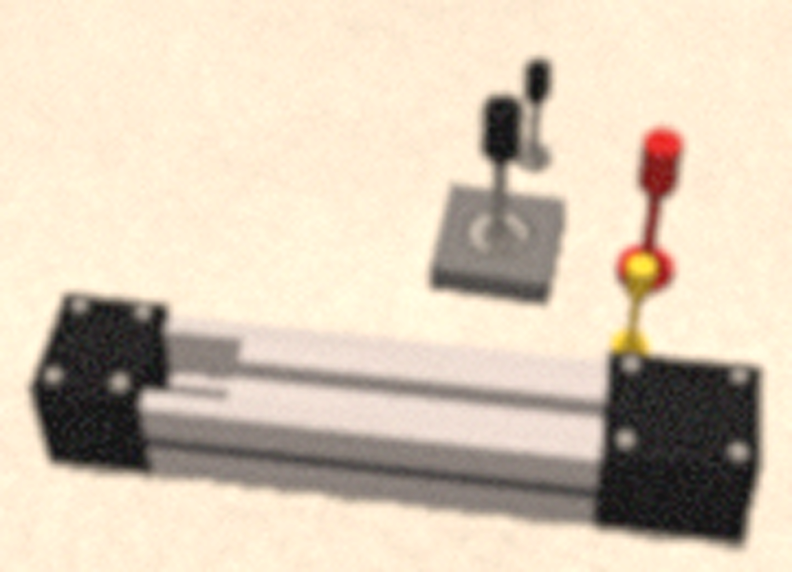

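Run:
```python
from h import *
np.set_printoptions(precision=4,suppress=True)
o=get_obs();print(R.from_quat(o["tool_rot"]).as_matrix())
f=lambda u,v:(225+u/4.4,130+v/4.)
for n,uv,z in [("rail +y far outer",(72,55),.066),("+y far inner",(207,72),.066),("-y inner far",(628,125),.066),("-y outer far",(728,135),.066),("slot +y end",(200,125),.058),("slot -y",(540,164),.058),("knob",(270,368),.122),("foot",(281,392),.020),("red",(101,344),.11),("redfoot",(130,373),.008),("small",(226,527),.07)]:
    print(n,ray("top",f(*uv),z))
print(ray("top",f(297,395),.02))
for uv in [(236,328),(357,350),(332,463),(208,440)]: print("park",ray("top",f(*uv),.02))
```

```text
[[-0.0009  0.322   0.9467]
 [-0.0017  0.9467 -0.322 ]
 [-1.     -0.0019 -0.0003]]
rail +y far outer [0.6538 0.2355 0.066 ]
+y far inner [0.6493 0.1576 0.066 ]
-y inner far [ 0.6354 -0.0832  0.066 ]
-y outer far [ 0.6338 -0.1398  0.066 ]
slot +y end [0.6169 0.1588 0.058 ]
slot -y [ 0.6083 -0.0358  0.058 ]
knob [0.4571 0.0972 0.122 ]
foot [0.4587 0.0988 0.02  ]
red [0.4652 0.1869 0.11  ]
redfoot [0.465 0.188 0.008]
small [0.3704 0.1154 0.07  ]
[0.4576 0.0895 0.02  ]
park [0.497  0.1287 0.02  ]
park [0.489  0.0581 0.02  ]
park [0.417  0.0656 0.02  ]
park [0.4252 0.1368 0.02  ]
```

send_rows([
  [[0, 0, 0, -0.9, 0, 0], [0, 0, 0, -0.9, 0, 0], [0, 0, 0, -0.85, 0, 0], [0, -3.4, 2, 0, 0, 0], [0, -3.4, 2, 0, 0, 0], [0, -3.4, 2, 0, 0, 0], [0, -3.4, 2, 0, 0, 0], [0, -3.4, 2, 0, 0, 0]],
], gripper=0)

```text
time: 0.77
position: [0.2927, 0.4175, 0.2172]
tool_rot: [0.007, 0.709, -0.009, 0.706]
ft_force: [0.7, 0.1, 0.3]
grip_width: 0.0872
```

send_rows([
  [[0, -3.4, 2, 0, 0, 0], [0, -3.4, 2, 0, 0, 0], [0, -3.4, 2, 0, 0, 0], [0, -3.4, 2, 0, 0, 0], [0, -3.4, 2, 0, 0, 0], [0, -3.4, 2, 0, 0, 0], [0, -3.4, 2, 0, 0, 0], [0, 0, 0, 0, 0, 0]],
])

```text
time: 1.43
position: [0.4338, 0.1584, 0.2159]
tool_rot: [0.007, 0.708, -0.011, 0.706]
ft_force: [0.2, 0.4, -0.6]
grip_width: 0.087
```

Run:
```python
from h import *
import pickle
np.set_printoptions(precision=4,suppress=True)
o=get_obs();print(o["time"],o["position"],R.from_quat(o["tool_rot"]).as_matrix())
p,d=camera("wrist");cv2.imwrite("pics/w1.png",p[:,:,::-1]);pickle.dump((o,p,d),open("w1.pkl","wb"))
```

```text
1.4333 [0.4338 0.1584 0.2159] [[-0.0033  0.0258  0.9997]
 [-0.0053  0.9997 -0.0258]
 [-1.     -0.0054 -0.0031]]
```

View pics/w1.png

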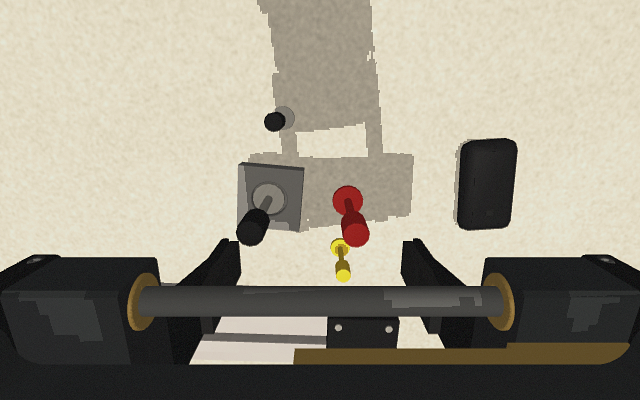

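Run:
```python
from h import *
import pickle
np.set_printoptions(precision=4,suppress=True)
o,p,d=pickle.load(open("w1.pkl","rb"))
c=p[150:260,220:320,::-1];cv2.imwrite("pics/w1c.png",cv2.resize(c,None,fx=5,fy=5,interpolation=cv2.INTER_CUBIC))
m=((p.max(2)<45)).astype(np.uint8);m[:, :232]=0;m[:,275:]=0;m[:195]=0;m[248:]=0
cs,_=cv2.findContours(m,0,2);k=max(cs,key=cv2.contourArea);print(cv2.boundingRect(k),cv2.minAreaRect(k))
for P in [(.457,.0973,.122),(.457,.0973,.087),(.457,.0973,.02)]: print(wproj(o,P))
print(wray(o,(268,199),.02))
```

```text
(236, 208, 34, 38) ((252.9615020751953, 226.8076629638672), (27.457660675048828, 39.10636520385742), 33.690067291259766)
[247.4508 232.2121]
[255.5038 217.9056]
[266.9014 197.6571]
[0.4586 0.0984 0.02  ]
```

View pics/w1c.png

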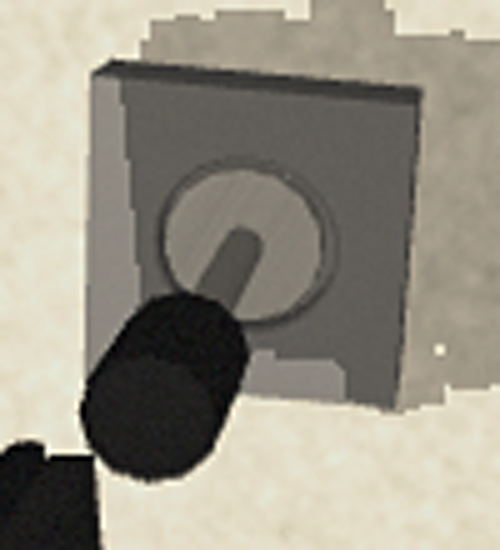

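Run:
```python
from h import *
import pickle
np.set_printoptions(precision=4,suppress=True)
o,p,d=pickle.load(open("w1.pkl","rb"))
print(wray(o,(249.6,233.4),.122),wray(o,(268.2,197.5),.02))
Rt=R.from_quat(o["tool_rot"]).as_matrix()
print(100*Rt.T@(np.array([.458,.098,.240])-o["position"]))
```

```text
[0.4581 0.099  0.122 ] [0.4569 0.0988 0.02  ]
[-2.3818 -5.9934  2.5666]
```

send_rows([
  [[0, -3, 1.2, 0.2, 0, 0], [0, -3, 1.2, 0, 0, 0], [0, 0, 0, 0, 0, 0]],
])

```text
time: 1.73
position: [0.4521, 0.1002, 0.2149]
tool_rot: [0.015, 0.71, -0.017, 0.704]
ft_force: [-0.9, 0.2, -1.4]
grip_width: 0.087
```

```bash
cat > g.py <<'E'
import sys
from h import *
np.set_printoptions(precision=4,suppress=True)
o=get_obs();Rt=R.from_quat(o["tool_rot"]).as_matrix()
print(o["time"],o["position"],"F",o["ft_force"],"w",o["grip_width"],"yaw_y",np.degrees(np.arctan2(Rt[1,1],Rt[0,1])),"x",Rt[:,0])
if len(sys.argv)>3:
    print("cm tool",100*Rt.T@(np.array([float(a) for a in sys.argv[1:4]])-o["position"]))
Rd=np.array([[0,.05,.9987],[0,.9987,-.05],[-1,0,0]])
if len(sys.argv)>4:
    a=np.radians(float(sys.argv[4]));Rd=np.array([[0,np.cos(a),np.sin(a)],[0,np.sin(a),-np.cos(a)],[-1,0,0]])
print("turn units",np.degrees(R.from_matrix(Rt.T@Rd).as_rotvec())/6)
E
python3 g.py .4575 .098 .086
```

```text
1.7333 [0.4521 0.1002 0.2149] F [-0.9219  0.2389 -1.4135] w 0.08703961694672087 yaw_y 87.40786106987899 x [-0.0092 -0.0018 -1.    ]
cm tool [12.887  -0.1672  0.6617]
turn units [ 0.0456 -0.0868  0.0211]
```

send_rows([
  [[0, -0.1, 0.6, 0, -0.08, 0], [3, 0, 0, 0, 0, 0], [3, 0, 0, 0, 0, 0], [3, 0, 0, 0, 0, 0], [2, 0, 0, 0, 0, 0], [0, 0, 0, 0, 0, 0]],
])

```text
time: 2.23
position: [0.4599, 0.1059, 0.1031]
tool_rot: [0.015, 0.704, -0.014, 0.71]
ft_force: [-0.5, -0.3, -0.4]
grip_width: 0.0873
```

```bash
python3 g.py .4575 .098 .086
python3 - <<'E'
from h import *
p,d=camera("wrist");cv2.imwrite("pics/w2.png",p[:,:,::-1])
E
```

```text
2.2333 [0.4599 0.1059 0.1031] F [-0.5116 -0.2584 -0.4093] w 0.08726901988342602 yaw_y 87.68242670627617 x [ 0.0083  0.0005 -1.    ]
cm tool [ 1.7083 -0.7978 -0.2217]
turn units [ 0.0914  0.0791 -0.0087]
```

View pics/w2.png

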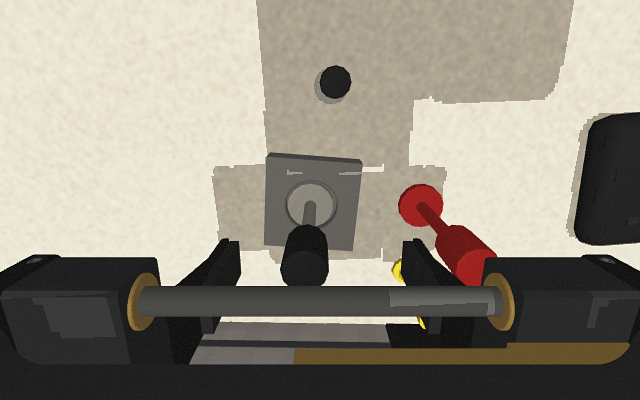

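send_rows([
  [[0.6, -0.8, -0.2, 0.08, 0.08, 0], [0, 0, 0, 0, 0, 0]],
])

```text
time: 2.45
position: [0.4582, 0.0997, 0.0992]
tool_rot: [0.016, 0.706, -0.016, 0.708]
ft_force: [0.1, 0.1, 0.2]
grip_width: 0.0869
```

```bash
python3 g.py .4575 .098 .086
```

```text
2.45 [0.4582 0.0997 0.0992] F [0.0509 0.1456 0.1549] w 0.08685347493761748 yaw_y 87.40699119291342 x [ 0.002   0.0011 -1.    ]
cm tool [ 1.316  -0.1729 -0.0619]
turn units [ 0.0455  0.019  -0.0115]
```

send_rows([
  [[1.3, -0.2, -0.05, 0.04, 0, 0], [0, 0, 0, 0, 0, 0]],
])

```text
time: 2.62
position: [0.4593, 0.0981, 0.0882]
tool_rot: [0.018, 0.704, -0.017, 0.709]
ft_force: [0.2, -0.1, 0.9]
grip_width: 0.0868
```

```bash
python3 g.py .4575 .098 .086
```

```text
2.6167 [0.4593 0.0981 0.0882] F [ 0.1777 -0.1292  0.9146] w 0.08681691329834279 yaw_y 87.17836392447472 x [ 0.0073  0.0012 -1.    ]
cm tool [ 0.2235 -0.0156 -0.1859]
turn units [ 0.0074  0.0693 -0.0147]
```

send_rows([
  [[0.25, 0, -0.1, 0, 0.06, 0], [0, 0, -0.05, 0, 0, 0], [0, 0, 0, 0, 0, 0]],
])

```text
time: 2.87
position: [0.4598, 0.0983, 0.0885]
tool_rot: [0.018, 0.705, -0.017, 0.709]
ft_force: [-0.6, -0.3, -0.0]
grip_width: 0.0871
```

```bash
python3 g.py .4575 .098 .086
```

```text
2.8667 [0.4598 0.0983 0.0885] F [-0.6171 -0.2911 -0.0214] w 0.08705939655439737 yaw_y 87.16004678908241 x [ 0.0061  0.0016 -1.    ]
cm tool [ 0.2508 -0.0368 -0.2281]
turn units [ 0.0043  0.0575 -0.0178]
```

send_rows([
  [[0.4, 0, -0.4, 0, 0.12, 0], [0.2, 0, -0.3, 0, 0.1, 0]],
])

```text
time: 3.03
position: [0.4537, 0.0987, 0.0838]
tool_rot: [0.018, 0.712, -0.017, 0.702]
ft_force: [0.6, 0.9, -0.3]
grip_width: 0.0871
```

```bash
python3 g.py .4575 .098 .086
```

```text
3.0333 [0.4537 0.0987 0.0838] F [ 0.6421  0.8583 -0.3074] w 0.08705320524212941 yaw_y 87.16442669076535 x [-0.0143  0.0027 -0.9999]
cm tool [-0.2216 -0.0471  0.3765]
turn units [ 0.0052 -0.1377 -0.0189]
```

send_rows([
  [[-0.1, 0, 0.4, 0, -0.17, 0], [0, 0, 0, 0, 0, 0]],
])

```text
time: 3.2
position: [0.4577, 0.0985, 0.0847]
tool_rot: [0.018, 0.706, -0.017, 0.708]
ft_force: [-0.4, 0.4, -0.3]
grip_width: 0.0871
```

```bash
python3 g.py .4575 .098 .086
```

```text
3.2 [0.4577 0.0985 0.0847] F [-0.3502  0.4426 -0.3104] w 0.0870927932863443 yaw_y 87.16255378021866 x [ 0.0038  0.0018 -1.    ]
cm tool [-0.128  -0.0502 -0.0128]
turn units [ 0.0047  0.0353 -0.0192]
```

send_rows([
  [[0, 0, 0, 0, 0, 0], [0, 0, 0, 0, 0, 0], [0, 0, 0, 0, 0, 0], [0, 0, 0, 0, 0, 0], [0, 0, 0, 0, 0, 0], [0, 0, 0, 0, 0, 0]],
], gripper=1, force=20)

```text
time: 3.7
position: [0.4577, 0.0985, 0.0848]
tool_rot: [0.018, 0.706, -0.017, 0.708]
ft_force: [-0.4, 0.2, 0.2]
grip_width: 0.0549
```

```bash
python3 g.py .4575 .098 .086
```

```text
3.7 [0.4577 0.0985 0.0848] F [-0.3772  0.1904  0.1866] w 0.05487889939719551 yaw_y 87.16532726214757 x [ 0.004   0.0018 -1.    ]
cm tool [-0.124  -0.0505 -0.0143]
turn units [ 0.0052  0.0369 -0.0191]
```

send_rows([
  [[0, 0, 0, 0, 0, 0], [0, 0, 0, 0, 0, 0], [0, 0, 0, 0, 0, 0], [0, 0, 0, 0, 0, 0], [0, 0, 0, 0, 0, 0], [0, 0, 0, 0, 0, 0], [0, 0, 0, 0, 0, 0]],
])

```text
time: 4.28
position: [0.4577, 0.0984, 0.0847]
tool_rot: [0.018, 0.706, -0.017, 0.708]
ft_force: [-0.0, -0.3, -0.0]
grip_width: 0.0233
```

```bash
python3 g.py .4575 .098 .086
```

```text
4.2833 [0.4577 0.0984 0.0847] F [-0.0303 -0.3004 -0.0478] w 0.023251468957484568 yaw_y 87.16877791812301 x [ 0.0038  0.0017 -1.    ]
cm tool [-0.1327 -0.0449 -0.0167]
turn units [ 0.0058  0.0358 -0.0183]
```

send_rows([
  [[-1, 0, 0, 0, 0, 0], [-2.5, 0, 0, 0, 0, 0], [-3, 0, 0, 0, 0, 0], [-3, 0, 0, 0, 0, 0], [-3, 0, 0, 0, 0, 0], [0, 0, 0, 0, 0, 0]],
])

```text
time: 4.78
position: [0.4543, 0.0982, 0.2113]
tool_rot: [0.018, 0.71, -0.017, 0.704]
ft_force: [0.8, 0.2, -1.3]
grip_width: 0.0231
```

```bash
python3 g.py .66 .03 .2
python3 - <<'E'
from h import *
p,d=camera("wrist");cv2.imwrite("pics/w3.png",p[:,:,::-1])
E
```

```text
4.7833 [0.4543 0.0982 0.2113] F [ 0.8474  0.1585 -1.3446] w 0.023100499528895327 yaw_y 87.14003687665988 x [-0.0082  0.0023 -1.    ]
cm tool [ 0.9457 -5.789  20.8982]
turn units [ 0.0011 -0.0796 -0.0176]
```

View pics/w3.png

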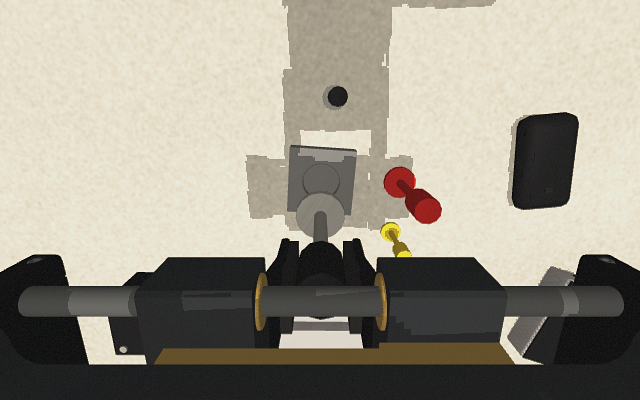

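send_rows([
  [[0, -1, 3.6, 0, -0.08, 0], [0, -1, 3.6, 0, 0, 0], [0, -1, 3.6, 0, 0, 0], [0, -1, 3.6, 0, 0, 0], [0, -1, 3.6, 0, 0, 0], [0, -1, 3.6, 0, 0, 0], [0, -0.2, 1, 0, 0, 0], [0, 0, 0, 0, 0, 0]],
])

```text
time: 5.5
position: [0.6697, 0.0235, 0.1877]
tool_rot: [0.019, 0.719, -0.016, 0.695]
ft_force: [0.1, 0.2, -1.6]
grip_width: 0.0235
```

```bash
python3 g.py .66 .03 .2
python3 - <<'E'
from h import *
import pickle
o=get_obs()
p,d=camera("wrist");cv2.imwrite("pics/w4.png",p[:,:,::-1]);pickle.dump((o,p,d),open("w4.pkl","wb"))
E
```

```text
5.5 [0.6697 0.0235 0.1877] F [ 0.0629  0.2035 -1.6282] w 0.02354484479407424 yaw_y 87.2278871707166 x [-0.0346  0.0051 -0.9994]
cm tool [-1.1963  0.6036 -1.0458]
turn units [ 0.0162 -0.3326 -0.0326]
```

View pics/w4.png

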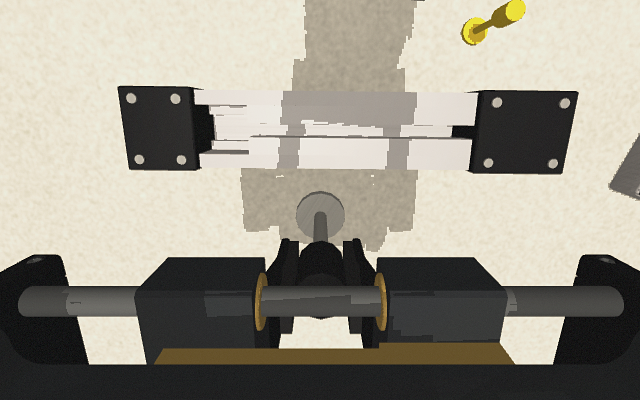

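Run:
```python
from h import *
p=cv2.imread("pics/w4.png")
cv2.imwrite("pics/w4a.png",cv2.resize(p[75:180,110:270],None,fx=5,fy=5,interpolation=cv2.INTER_CUBIC))
cv2.imwrite("pics/w4b.png",cv2.resize(p[75:180,430:590],None,fx=5,fy=5,interpolation=cv2.INTER_CUBIC))
```

```text
(no output)
```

View pics/w4a.png

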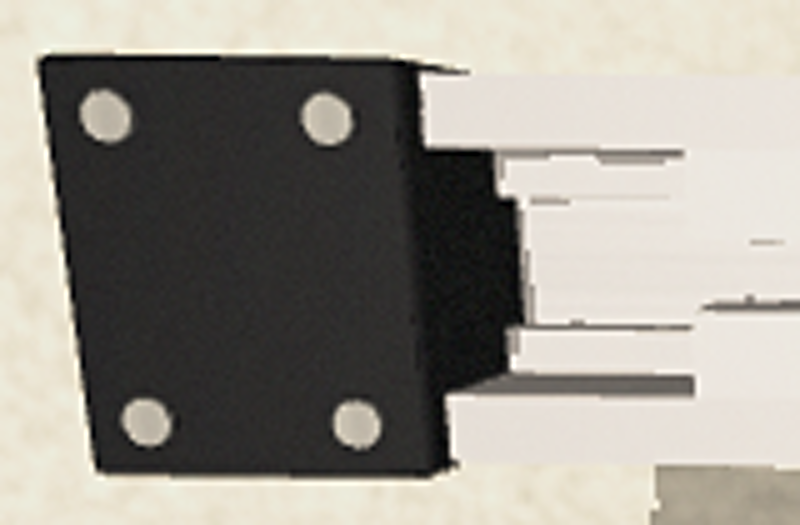

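View pics/w4b.png

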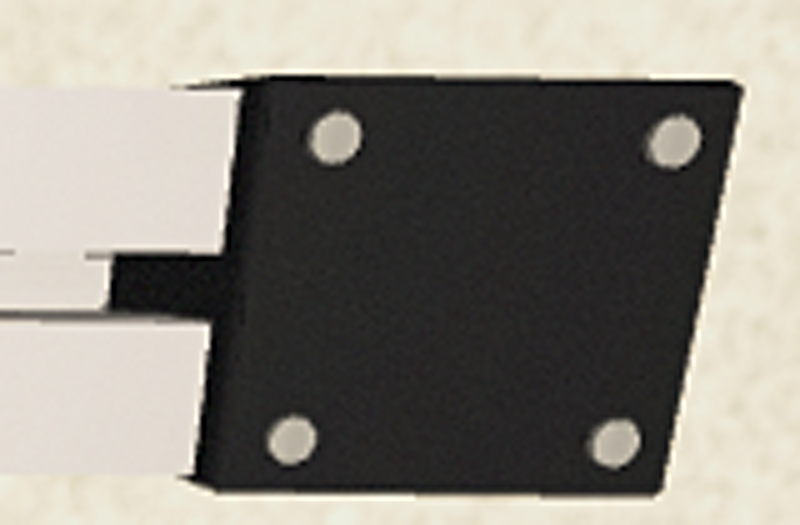

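Run:
```python
from h import *
import pickle
np.set_printoptions(precision=4,suppress=True)
o,p,d=pickle.load(open("w4.pkl","rb"))
A=lambda u,v:(110+u/5-.4,75+v/5-.4); B=lambda u,v:(430+u/5-.4,75+v/5-.4)
L=[(A(40,60),-33,-180,66),(A(97,472),33,-180,66),(A(402,62),-33,-120,66),(A(430,473),33,-120,66),
(A(424,150),-21,-120,58),(A(445,393),21,-120,58),(A(683,152),-21,-76,58),(A(694,395),21,-76,58),
(B(265,78),-33,120,66),(B(742,85),-33,200,66),(B(660,494),33,200,66),(B(215,490),33,120,66),(B(225,255),-6,120,58),(B(212,320),6,120,58)]
W=np.array([wray(o,l[0],l[3]/1000)[:2] for l in L]);M=np.array([l[1:3] for l in L])/1000
def fit(W,M):
    mw,mm=W.mean(0),M.mean(0);r,_=R.align_vectors(np.c_[W-mw,0*W[:,0]],np.c_[M-mm,0*M[:,0]]);Rm=r.as_matrix()[:2,:2];return Rm,mw-Rm@mm
Rm,t=fit(W,M);print("t",t,"yaw",np.degrees(np.arctan2(Rm[1,0],Rm[0,0])));print(1000*(W-(M@Rm.T+t)))
print("scale",np.linalg.norm(W-W.mean(0))/np.linalg.norm(M-M.mean(0)))
print("opening",Rm@[0,-.098]+t,"slot25",Rm@[0,.025]+t,"end70",Rm@[0,.07]+t)
Rt=R.from_quat(o["tool_rot"]).as_matrix()
for h in(.0727,.0647): print("foot pred px",wproj(o,o["position"]+Rt@[h,0,0]))
m=np.zeros(p.shape[:2],np.uint8)
cv2.imwrite("pics/w4f.png",cv2.resize(p[180:330,250:390,::-1],None,fx=4,fy=4,interpolation=cv2.INTER_CUBIC))
```

```text
t [0.6114 0.0404] yaw -3.365429976890352
[[-0.7237  1.3385]
 [ 1.1278  1.0131]
 [-1.1278  0.3003]
 [ 0.5926 -1.1728]
 [ 0.5054 -0.3074]
 [-0.2676 -0.2068]
 [ 0.3556 -0.2882]
 [-0.3702 -0.2734]
 [-1.3004  0.0861]
 [-1.1421 -1.0735]
 [ 1.1012 -0.9959]
 [ 1.2744  0.684 ]
 [ 0.4483  0.8259]
 [-0.4734  0.07  ]]
scale 0.9993613165999521
opening [ 0.6056 -0.0575] slot25 [0.6128 0.0653] end70 [0.6155 0.1102]
foot pred px [319.5066 212.2215]
foot pred px [319.484  215.8255]
```

View pics/w4f.png

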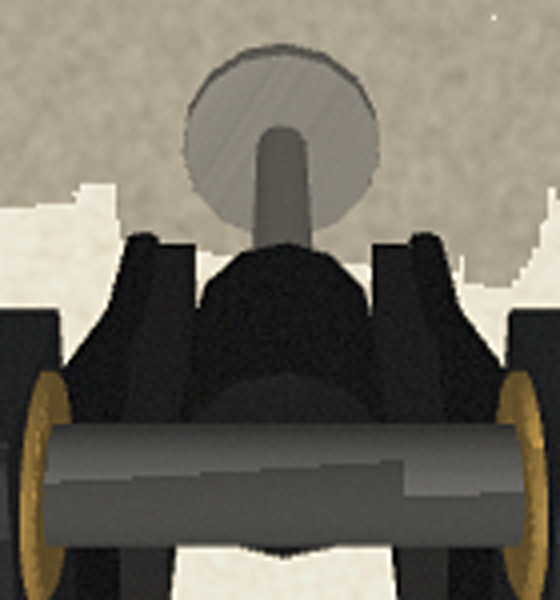

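send_rows([
  [[-0.5, -2.7, -2, 0, -0.35, 0], [-0.3, -2.7, -2, 0.08, 0, 0], [0, -2.4, -1.5, 0, 0, 0], [0, 0, 0, 0, 0, 0]],
])

```text
time: 5.88
position: [0.5993, -0.0482, 0.1876]
tool_rot: [0.021, 0.713, -0.015, 0.701]
ft_force: [-0.9, 0.5, -2.4]
grip_width: 0.023
```

```bash
python3 g.py .6056 -.0575 .185 86.6
```

```text
5.8833 [ 0.5993 -0.0482  0.1876] F [-0.8562  0.5317 -2.358 ] w 0.023011535973648148 yaw_y 87.09231028976713 x [-0.0158  0.0083 -0.9998]
cm tool [ 0.2409 -0.9029  0.6776]
turn units [ 0.0826 -0.1554 -0.0704]
```

send_rows([
  [[0, -0.9, 0.7, 0.1, -0.2, -0.08], [0, 0, 0, 0, 0, 0], [0, 0, 0, 0, 0, 0]],
])

```text
time: 6.13
position: [0.6011, -0.0564, 0.1857]
tool_rot: [0.023, 0.707, -0.022, 0.707]
ft_force: [-0.8, -0.5, -2.4]
grip_width: 0.0233
```

```bash
python3 g.py .6056 -.0575 .185 86.6
```

```text
6.1333 [ 0.6011 -0.0564  0.1857] F [-0.7643 -0.4553 -2.403 ] w 0.023276438340811428 yaw_y 86.36121960424346 x [-0.0003  0.0008 -1.    ]
cm tool [ 0.0696 -0.0836  0.4557]
turn units [-0.0398 -0.0033 -0.0071]
```

send_rows([
  [[1, -0.1, 0.5, -0.03, 0, 0], [1.5, 0, 0, 0, 0, 0], [1.2, 0, 0, 0, 0, 0], [0, 0, 0, 0, 0, 0], [0, 0, 0, 0, 0, 0]],
])

```text
time: 6.55
position: [0.6097, -0.054, 0.1456]
tool_rot: [0.02, 0.706, -0.019, 0.708]
ft_force: [0.3, -0.3, -0.9]
grip_width: 0.0235
```

```bash
python3 g.py .6056 -.0575 .140 86.6
```

```text
6.55 [ 0.6097 -0.054   0.1456] F [ 0.2791 -0.3099 -0.8649] w 0.023546360652290346 yaw_y 86.8669419740701 x [ 0.0033  0.0011 -1.    ]
cm tool [ 0.5626 -0.3689 -0.3877]
turn units [ 0.0445  0.0307 -0.0124]
```

send_rows([
  [[0, -0.42, -0.42, 0.05, 0.03, 0], [0, 0, 0, 0, 0, 0]],
])

```text
time: 6.72
position: [0.6056, -0.0572, 0.1452]
tool_rot: [0.021, 0.707, -0.02, 0.707]
ft_force: [-0.8, -0.1, -1.3]
grip_width: 0.0231
```

```bash
python3 g.py .6056 -.0575 .140 86.6
python3 - <<'E'
from h import *
import pickle
o=get_obs()
p,d=camera("wrist");cv2.imwrite("pics/w5.png",cv2.resize(p[140:320,200:420,::-1],None,fx=3.5,fy=3.3,interpolation=cv2.INTER_CUBIC));pickle.dump((o,p,d),open("w5.pkl","wb"))
p,d=camera("top");cv2.imwrite("pics/t5.png",cv2.resize(p[130:210,225:405,::-1],None,fx=4.4,fy=4.4,interpolation=cv2.INTER_CUBIC))
E
```

```text
6.7167 [ 0.6056 -0.0572  0.1452] F [-0.8244 -0.0924 -1.3493] w 0.023057535349339235 yaw_y 86.6627333183319 x [-0.0005  0.0015 -1.    ]
cm tool [ 0.5158 -0.0273 -0.0029]
turn units [ 0.0105 -0.0055 -0.0136]
```

View pics/w5.png

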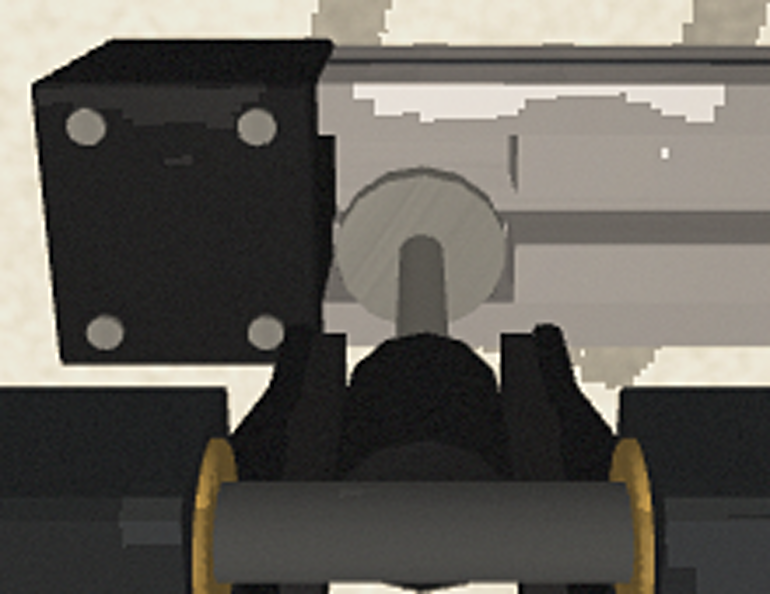

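Run:
```python
from h import *
import pickle
np.set_printoptions(precision=4,suppress=True)
o,p,d=pickle.load(open("w5.pkl","rb"))
g=lambda u,v:(200+u/3.5-.35,140+v/3.3-.35)
a=wray(o,g(511,135),.058);b=wray(o,g(514,302),.058);print(a,b,"mid x line",(a+b)/2)
th=np.radians(-3.37);ry=np.array([-np.sin(th),np.cos(th)])
print("opening est",((a+b)/2)[:2]-.022*ry)
print("foot top", wray(o,g(422,244),.1452-.0647),wray(o,g(422,247),.1452-.0647))
```

```text
[ 0.586  -0.0358  0.058 ] [ 0.628  -0.0366  0.058 ] mid x line [ 0.607  -0.0362  0.058 ]
opening est [ 0.6057 -0.0581]
foot top [ 0.6039 -0.0565  0.0805] [ 0.6046 -0.0565  0.0805]
```

View pics/t5.png

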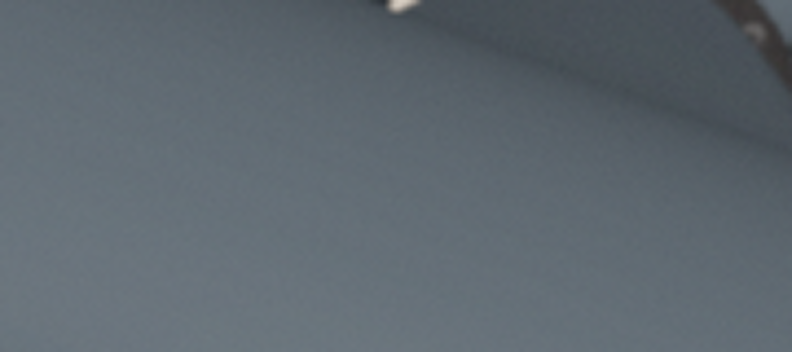

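send_rows([
  [[0.5, -0.1, 0.1, 0, 0, 0], [0.5, 0, 0, 0, 0, 0], [0, 0, 0, 0, 0, 0]],
])

```text
time: 7.07
position: [0.6085, -0.0586, 0.1365]
tool_rot: [0.021, 0.705, -0.021, 0.709]
ft_force: [0.4, 0.5, -1.6]
grip_width: 0.0233
```

```bash
python3 g.py .6066 -.0585 .130 86.6
```

```text
7.0667 [ 0.6085 -0.0586  0.1365] F [ 0.3848  0.4546 -1.6001] w 0.023278293968062434 yaw_y 86.63317365717494 x [ 0.0051  0.0006 -1.    ]
cm tool [ 0.6505 -0.0013 -0.1962]
turn units [ 0.0055  0.0481 -0.0086]
```

send_rows([
  [[0.3, 0, -0.22, 0, 0.05, 0], [0, 0, 0, 0, 0, 0]],
])

```text
time: 7.23
position: [0.6062, -0.0586, 0.1332]
tool_rot: [0.021, 0.707, -0.02, 0.707]
ft_force: [-1.0, 0.7, -1.3]
grip_width: 0.0233
```

```bash
python3 g.py .6066 -.0585 .130 86.6
```

```text
7.2333 [ 0.6062 -0.0586  0.1332] F [-1.0393  0.7182 -1.3189] w 0.023264645284057188 yaw_y 86.62503650947396 x [-0.0006  0.0009 -1.    ]
cm tool [0.3161 0.0099 0.0407]
turn units [ 0.0042 -0.0062 -0.0087]
```

send_rows([
  [[0.5, 0, 0, 0, 0.02, 0], [0.5, 0, -0.12, 0, 0.03, 0], [0.3, 0, -0.05, 0, 0, 0], [0, 0, 0, 0, 0, 0]],
])

```text
time: 7.57
position: [0.6043, -0.0585, 0.1188]
tool_rot: [0.021, 0.709, -0.02, 0.705]
ft_force: [-0.5, 0.4, -1.4]
grip_width: 0.0234
```

```bash
python3 g.py .6064 -.0585 .110 86.6
```

```text
7.5667 [ 0.6043 -0.0585  0.1188] F [-0.4808  0.3978 -1.3531] w 0.023440445952653138 yaw_y 86.61736866901926 x [-0.0063  0.0013 -1.    ]
cm tool [0.8793 0.0147 0.2187]
turn units [ 0.0029 -0.0609 -0.0084]
```

Foot is in the opening (underside about 46 mm) with no contact force. I'll carry on down.

send_rows([
  [[0.5, 0, 0.15, 0, -0.06, 0], [0.5, 0, 0, 0, 0, 0], [0, 0, 0, 0, 0, 0]],
])

```text
time: 7.82
position: [0.6058, -0.0585, 0.1075]
tool_rot: [0.021, 0.707, -0.021, 0.707]
ft_force: [-0.3, 0.1, -2.7]
grip_width: 0.0235
```

```bash
python3 g.py .6064 -.0585 .097 86.6
```

```text
7.8167 [ 0.6058 -0.0585  0.1075] F [-0.3095  0.1083 -2.6921] w 0.02349182823182944 yaw_y 86.62005059235577 x [ 0.0003  0.001  -1.    ]
cm tool [1.0504 0.0075 0.0618]
turn units [ 0.0033  0.0021 -0.0093]
```

send_rows([
  [[0.5, 0, 0, 0, 0, 0], [0.4, 0, -0.1, 0, 0.03, 0], [0, 0, 0, 0, 0, 0]],
])

```text
time: 8.07
position: [0.6047, -0.0585, 0.0974]
tool_rot: [0.021, 0.708, -0.02, 0.706]
ft_force: [-0.7, -0.7, -2.4]
grip_width: 0.0237
```

```bash
python3 g.py .6064 -.0585 .0925 86.6
```

```text
8.0667 [ 0.6047 -0.0585  0.0974] F [-0.6637 -0.7179 -2.3601] w 0.023656608007095094 yaw_y 86.6170127669167 x [-0.0033  0.0012 -1.    ]
cm tool [0.4858 0.0069 0.1693]
turn units [ 0.0029 -0.0318 -0.0098]
```

send_rows([
  [[0.4, 0, 0.12, 0, -0.03, 0], [0.25, 0, 0, 0, 0, 0], [0, 0, 0, 0, 0, 0]],
])

```text
time: 8.32
position: [0.6062, -0.0587, 0.0913]
tool_rot: [0.021, 0.707, -0.021, 0.707]
ft_force: [-0.7, 0.4, 3.7]
grip_width: 0.0236
```

```bash
python3 g.py .6064 -.0585 .0915 86.6
```

```text
8.3167 [ 0.6062 -0.0587  0.0913] F [-0.6767  0.3946  3.6557] w 0.023644704076930815 yaw_y 86.62714219765692 x [ 0.0006  0.0006 -1.    ]
cm tool [-0.0235  0.0234  0.0138]
turn units [ 0.0045  0.0053 -0.0064]
```

Run:
```python
from h import *
import pickle
np.set_printoptions(precision=4,suppress=True)
o=get_obs()
p,d=camera("wrist");cv2.imwrite("pics/w6.png",cv2.resize(p[140:290,250:400,::-1],None,fx=4,fy=4,interpolation=cv2.INTER_CUBIC));pickle.dump((o,p,d),open("w6.pkl","wb"))
cv2.imwrite("pics/w6full.png",p[:,:,::-1])
```

View pics/w6.png

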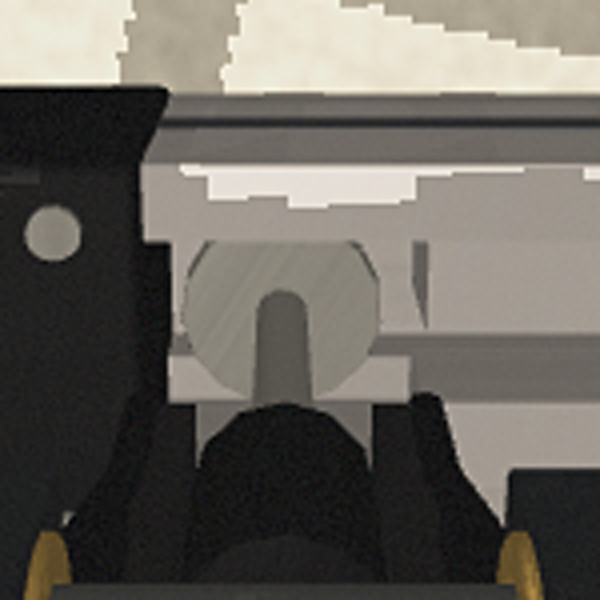

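View pics/w6full.png

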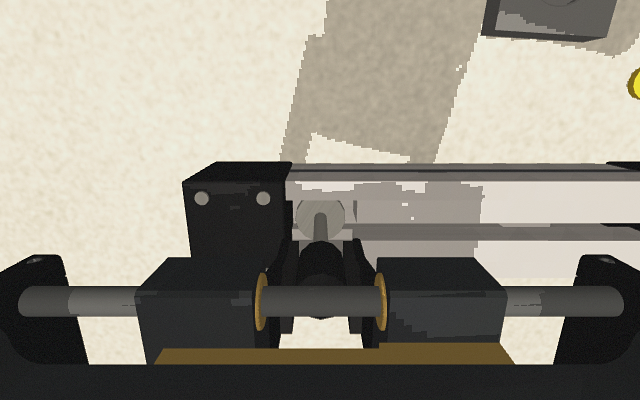

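Run:
```python
from h import *
import pickle
np.set_printoptions(precision=4,suppress=True)
o,p,d=pickle.load(open("w6.pkl","rb"))
g=lambda u,v:(250+u/4-.4,140+v/4-.4)
print("slot",wray(o,g(500,333),.058),wray(o,g(500,403),.058))
for v in(300,303,306):print("foot top",wray(o,g(282,v),.030))
x0=o["position"]
m=(wray(o,g(500,333),.058)+wray(o,g(500,403),.058))/2
print("slot x at foot y",m[0]+.0588*(x0[1]-m[1]),x0)
for P in [(m[0],m[1],.058)]: pass
# column profile
col=p[200:260,375].mean(1);print(col.astype(int))
print(wray(o,(319.5,203),.03)[0])
# predicted pixel for foot top centre at TCP axis
print(wproj(o,[x0[0],x0[1],.03]), wproj(o,[x0[0],x0[1]-.018,.03]),wproj(o,[x0[0]-.018,x0[1],.03]))
```

```text
slot [ 0.6018 -0.0236  0.058 ] [ 0.6138 -0.0237  0.058 ]
foot top [ 0.6042 -0.0581  0.03  ]
foot top [ 0.6047 -0.0581  0.03  ]
foot top [ 0.6053 -0.0582  0.03  ]
slot x at foot y 0.60570622634562 [ 0.6062 -0.0587  0.0913]
[154 154 156 155 155 155 156 156 155 154 155 156 155 155 155 154 155 154
 156 155 155 155 156 127  97  98  98 105 103 105  99 101 102 100 101 102
 103 101 100 103 122 157 153 154 155 154 154 154 152 155 153 154 153 155
 153 153 154 157 155 158]
0.5954739830529578
[319.4118 217.3932] [294.3272 218.7865] [317.8842 193.2217]
```

send_rows([
  [[0, 0.6, 0, 0, 0, 0], [0, 0.6, 0, 0, 0, 0], [0, 0, 0, 0, 0, 0]],
])

```text
time: 8.62
position: [0.6086, -0.0481, 0.0934]
tool_rot: [0.019, 0.705, -0.022, 0.709]
ft_force: [-0.6, -1.3, 2.9]
grip_width: 0.0234
```

```bash
cat > s.py <<'E'
from h import *
np.set_printoptions(precision=4,suppress=True)
o=get_obs();P=o["position"];Rt=R.from_quat(o["tool_rot"]).as_matrix()
t=np.array([.6117,.0404]);th=np.radians(-3.37);ry=np.array([-np.sin(th),np.cos(th)]);rx=np.array([np.cos(th),np.sin(th)])
q=P[:2]-t
Rd=np.c_[[0,0,-1],np.r_[ry,0],np.r_[rx,0]]
print("t %.2f railx %.2f raily %.2f mm z %.4f"%(o["time"],1000*q@rx,1000*q@ry,P[2]),"F rail",o["ft_force"][:2]@rx,o["ft_force"][:2]@ry,o["ft_force"][2],"M",o["moment"],"w",o["grip_width"],"turn",np.degrees(R.from_matrix(Rt.T@Rd).as_rotvec())/6)
E
python3 s.py
```

```text
t 8.62 railx 2.10 raily -88.58 mm z 0.0934 F rail -0.48151677211617216 -1.2945922474403848 2.858431297513484 M [-0.0651  0.281   0.0694] w 0.02340743502367502 turn [0.0031 0.0477 0.0326]
```

send_rows([
  [[0.2, 0, -0.18, 0, 0.05, 0.04], [0, 0, 0, 0, 0, 0]],
])

```text
time: 8.78
position: [0.6085, -0.0481, 0.0924]
tool_rot: [0.02, 0.705, -0.02, 0.708]
ft_force: [-1.4, -2.2, 3.4]
grip_width: 0.0235
```

```bash
python3 s.py
```

```text
t 8.78 railx 1.97 raily -88.50 mm z 0.0924 F rail -1.289913311502601 -2.2834227030990797 3.3998621491663714 M [-0.4436  0.2105  0.0334] w 0.023455557660598758 turn [0.017  0.0373 0.0042]
```

send_rows([
  [[0.1, 0, -0.3, 0, 0.06, 0], [0, 0, -0.1, 0, 0, 0]],
])

```text
time: 8.95
position: [0.6074, -0.0482, 0.0923]
tool_rot: [0.02, 0.705, -0.021, 0.708]
ft_force: [2.7, -1.4, 3.3]
grip_width: 0.0233
```

```bash
python3 s.py
```

```text
t 8.95 railx 0.90 raily -88.69 mm z 0.0923 F rail 2.764744274282669 -1.274387507875858 3.3372958635288152 M [-0.1153 -0.3052  0.0429] w 0.023256292749791702 turn [0.0108 0.0419 0.0072]
```

send_rows([
  [[0.05, 0.5, -0.1, 0, 0.04, 0.02], [0.05, 0.5, 0, 0, 0, 0.02], [0, 0, 0, 0, 0, 0]],
])

```text
time: 9.2
position: [0.6075, -0.0387, 0.0916]
tool_rot: [0.021, 0.706, -0.02, 0.707]
ft_force: [1.3, -1.2, 2.8]
grip_width: 0.0235
```

```bash
python3 s.py
```

```text
t 9.20 railx 0.43 raily -79.20 mm z 0.0916 F rail 1.3705169875755079 -1.1425952304640208 2.8409854654008098 M [-0.3273 -0.0929 -0.0129] w 0.023485787746704314 turn [ 0.0109  0.0109 -0.0179]
```

send_rows([
  [[0.05, 0.5, 0, 0, 0.01, 0], [0, 0.5, 0, 0, 0, 0.01], [0, 0, 0, 0, 0, 0]],
])

```text
time: 9.45
position: [0.6076, -0.0283, 0.0911]
tool_rot: [0.021, 0.707, -0.02, 0.706]
ft_force: [-0.3, -3.1, 3.2]
grip_width: 0.0234
```

```bash
python3 s.py
```

```text
t 9.45 railx -0.06 raily -68.87 mm z 0.0911 F rail -0.1176963460696171 -3.137312407156525 3.178532920552527 M [-0.527  -0.1247 -0.0206] w 0.023408873928360066 turn [ 0.0185 -0.0107 -0.0145]
```

send_rows([
  [[0, 0.5, 0.04, 0, 0, 0], [0, 0.5, 0.04, 0, 0, 0], [0, 0.5, 0, 0, 0, 0], [0, 0, 0, 0, 0, 0]],
])

```text
time: 9.78
position: [0.6088, -0.0119, 0.091]
tool_rot: [0.02, 0.708, -0.02, 0.706]
ft_force: [-0.4, -2.9, 3.6]
grip_width: 0.0236
```

```bash
python3 s.py
```

```text
t 9.78 railx 0.14 raily -52.43 mm z 0.0910 F rail -0.2704584160720014 -2.9230713713828975 3.5931206555004263 M [-0.6002 -0.0959 -0.0291] w 0.02358198934337512 turn [ 0.0241 -0.0238 -0.008 ]
```

send_rows([
  [[0, 0.5, 0, 0, -0.02, 0], [0, 0.5, 0, 0, 0, 0], [0, 0.4, 0, 0, 0, 0], [0, 0, 0, 0, 0, 0]],
])

```text
time: 10.12
position: [0.6094, 0.0038, 0.091]
tool_rot: [0.02, 0.707, -0.019, 0.707]
ft_force: [-0.0, -3.3, 4.0]
grip_width: 0.0233
```

```bash
python3 s.py
```

```text
t 10.12 railx -0.19 raily -36.67 mm z 0.0910 F rail 0.1943678220991185 -3.3215804582150374 4.024941125483353 M [-0.67    0.0069  0.0453] w 0.023299012005980925 turn [ 0.0303 -0.0071 -0.006 ]
```

send_rows([
  [[0, 0.4, 0, 0, 0, 0], [0, 0.4, 0, 0, 0, 0], [0, 0.3, 0, 0, 0, 0]],
])

```text
time: 10.37
position: [0.6099, 0.0153, 0.091]
tool_rot: [0.02, 0.707, -0.02, 0.706]
ft_force: [-0.3, -3.2, 4.1]
grip_width: 0.023
```

```bash
python3 s.py
```

```text
t 10.37 railx -0.35 raily -25.18 mm z 0.0910 F rail -0.09438355398004875 -3.2533095599039363 4.090821973062085 M [-0.7169  0.0441 -0.0705] w 0.023042436333705913 turn [ 0.0287 -0.0104 -0.0014]
```

send_rows([
  [[0, 0.3, 0, 0, 0, 0], [0, 0.3, 0, 0, 0, 0]],
])

```text
time: 10.53
position: [0.6101, 0.0219, 0.0909]
tool_rot: [0.02, 0.707, -0.02, 0.706]
ft_force: [-0.1, -3.7, 4.2]
grip_width: 0.0235
```

```bash
python3 s.py
```

```text
t 10.53 railx -0.50 raily -18.57 mm z 0.0909 F rail 0.0969030774330683 -3.6681018636921876 4.214987330054094 M [-0.8085  0.0543  0.0258] w 0.023476429884535997 turn [ 0.0292 -0.0139 -0.0005]
```

send_rows([
  [[0, 0.3, 0.05, 0.02, 0, 0], [0, 0.3, 0.03, 0, 0, 0]],
])

```text
time: 10.7
position: [0.6108, 0.0285, 0.0909]
tool_rot: [0.021, 0.708, -0.021, 0.706]
ft_force: [-0.9, -4.2, 3.8]
grip_width: 0.0233
```

```bash
python3 s.py
```

```text
t 10.70 railx -0.18 raily -11.98 mm z 0.0909 F rail -0.6823122341618406 -4.2649239905663565 3.8038960487319553 M [-0.7991  0.038   0.0261] w 0.02331817529146152 turn [ 0.0064 -0.0247 -0.0001]
```

send_rows([
  [[0, 0.3, 0.03, 0.01, 0, 0], [0, 0.3, 0, 0, 0, 0]],
])

```text
time: 10.87
position: [0.6114, 0.0351, 0.0908]
tool_rot: [0.021, 0.708, -0.021, 0.706]
ft_force: [-0.0, -3.9, 4.4]
grip_width: 0.0232
```

```bash
python3 s.py
```

```text
t 10.87 railx -0.04 raily -5.33 mm z 0.0908 F rail 0.2078314721033152 -3.8993984919430478 4.4349648663654735 M [-0.8235  0.0577  0.0107] w 0.02316397242039133 turn [-0.005  -0.0298 -0.0001]
```

send_rows([
  [[0, 0.3, 0, 0, -0.02, 0], [0, 0.3, 0, 0, 0, 0]],
])

```text
time: 11.03
position: [0.6117, 0.0416, 0.0907]
tool_rot: [0.021, 0.707, -0.021, 0.706]
ft_force: [-0.4, -3.0, 4.2]
grip_width: 0.0233
```

```bash
python3 s.py
```

```text
t 11.03 railx -0.03 raily 1.25 mm z 0.0907 F rail -0.24680249506819957 -3.008542243153033 4.248471648211654 M [-0.8302  0.0923  0.0012] w 0.02334298072907664 turn [-0.0052 -0.0088  0.0009]
```

send_rows([
  [[0, 0.3, 0, 0, 0, 0], [0, 0.3, 0, 0, 0, 0]],
])

```text
time: 11.2
position: [0.6121, 0.0483, 0.0908]
tool_rot: [0.021, 0.707, -0.021, 0.707]
ft_force: [0.3, -3.0, 3.8]
grip_width: 0.0234
```

```bash
python3 s.py
```

```text
t 11.20 railx -0.03 raily 7.89 mm z 0.0908 F rail 0.42875579312371703 -3.024887595810554 3.826674851969875 M [-0.8653  0.0836  0.0095] w 0.02343810389444324 turn [-0.0043 -0.0078  0.0017]
```

send_rows([
  [[0, 0.3, 0, 0, 0, 0], [0, 0.25, 0, 0, 0, 0]],
])

```text
time: 11.37
position: [0.6124, 0.0545, 0.0908]
tool_rot: [0.021, 0.707, -0.021, 0.706]
ft_force: [-0.4, -4.3, 4.7]
grip_width: 0.0237
```

```bash
python3 s.py
```

```text
t 11.37 railx -0.10 raily 14.09 mm z 0.0908 F rail -0.1704134305462648 -4.367240776850917 4.713286602789993 M [-0.8019  0.0638 -0.0579] w 0.02371283949907777 turn [-0.0032 -0.0089  0.0018]
```

send_rows([
  [[0, 0.3, 0, 0, 0, 0], [0, 0.25, 0, 0, 0, 0]],
])

```text
time: 11.53
position: [0.6127, 0.0606, 0.0908]
tool_rot: [0.021, 0.707, -0.021, 0.706]
ft_force: [-0.5, -4.1, 3.5]
grip_width: 0.0231
```

```bash
python3 s.py
```

```text
t 11.53 railx -0.16 raily 20.19 mm z 0.0908 F rail -0.24074273143057043 -4.13202973828784 3.4562961979123275 M [-0.8193  0.0787  0.0103] w 0.023058003295831353 turn [-0.0034 -0.0103  0.002 ]
```

send_rows([
  [[0, 0.3, 0, 0, 0, 0], [0, 0.25, 0, 0, 0, 0]],
])

```text
time: 11.7
position: [0.6131, 0.0666, 0.0908]
tool_rot: [0.021, 0.707, -0.021, 0.706]
ft_force: [0.2, -4.0, 4.6]
grip_width: 0.0232
```

```bash
python3 s.py
```

```text
t 11.70 railx -0.19 raily 26.27 mm z 0.0908 F rail 0.4790825252363565 -3.9797081870184012 4.649057182089492 M [-0.8454  0.0229 -0.0261] w 0.023190361130507865 turn [-0.0028 -0.0111  0.0023]
```

send_rows([
  [[0, 0.3, 0, 0, 0, 0], [0, 0.25, 0, 0, 0, 0]],
])

```text
time: 11.87
position: [0.6133, 0.0727, 0.0907]
tool_rot: [0.021, 0.707, -0.021, 0.706]
ft_force: [-0.1, -3.8, 4.7]
grip_width: 0.0233
```

```bash
python3 s.py
```

```text
t 11.87 railx -0.30 raily 32.38 mm z 0.0907 F rail 0.11381452533444274 -3.8260734541286823 4.731093742254889 M [-0.9099  0.0618  0.0725] w 0.02328158110667701 turn [-0.0032 -0.0135  0.0026]
```

send_rows([
  [[0, 0.3, 0.02, 0, 0, 0], [0, 0.25, 0, 0, 0, 0]],
])

```text
time: 12.03
position: [0.6137, 0.0788, 0.0907]
tool_rot: [0.021, 0.707, -0.021, 0.706]
ft_force: [-0.4, -3.7, 4.4]
grip_width: 0.0233
```

```bash
python3 s.py
```

```text
t 12.03 railx -0.26 raily 38.41 mm z 0.0907 F rail -0.19040553542101132 -3.760059860271093 4.445535516629913 M [-0.8636  0.0479 -0.0315] w 0.023267468917770404 turn [-0.0029 -0.0174  0.0038]
```

send_rows([
  [[0, 0.3, 0.02, 0, 0, 0], [0, 0.25, 0, 0, 0, 0]],
])

```text
time: 12.2
position: [0.6141, 0.0848, 0.0906]
tool_rot: [0.021, 0.708, -0.021, 0.706]
ft_force: [0.4, -3.0, 4.4]
grip_width: 0.0234
```

```bash
python3 s.py
```

```text
t 12.20 railx -0.18 raily 44.47 mm z 0.0906 F rail 0.6133586135610198 -3.0159672297059266 4.395674564886709 M [-0.8873 -0.0314 -0.0587] w 0.023447546492477114 turn [-0.0017 -0.0203  0.0053]
```

send_rows([
  [[0, 0.3, 0.02, 0, -0.01, 0], [0, 0.25, 0, 0, 0, 0]],
])

```text
time: 12.37
position: [0.6146, 0.0909, 0.0906]
tool_rot: [0.021, 0.707, -0.021, 0.706]
ft_force: [-0.3, -3.8, 4.0]
grip_width: 0.0237
```

```bash
python3 s.py
```

```text
t 12.37 railx -0.07 raily 50.56 mm z 0.0906 F rail -0.09730891440483003 -3.8309452037463596 3.9926235036393023 M [-0.9283  0.0299 -0.0699] w 0.023711568247886977 turn [-0.0017 -0.012   0.0063]
```

send_rows([
  [[0, 0.25, 0, 0, 0, 0], [0, 0.2, 0, 0, 0, 0]],
])

```text
time: 12.53
position: [0.6144, 0.0969, 0.09]
tool_rot: [0.022, 0.708, -0.021, 0.706]
ft_force: [-0.8, -0.5, -0.9]
grip_width: 0.0235
```

```bash
python3 s.py
```

```text
t 12.53 railx -0.59 raily 56.59 mm z 0.0900 F rail -0.7626447206643346 -0.5247785230278331 -0.9307849949528145 M [ 0.0163  0.0998 -0.0113] w 0.02347263061982741 turn [-0.0112 -0.0216 -0.0129]
```

send_rows([
  [[0.2, 0, 0.04, 0, 0, 0], [0.25, 0, 0, 0, 0, 0], [0, 0, 0, 0, 0, 0]],
])

```text
time: 12.78
position: [0.6128, 0.1001, 0.0828]
tool_rot: [0.023, 0.709, -0.019, 0.704]
ft_force: [0.9, -0.9, 2.3]
grip_width: 0.0234
```

```bash
python3 s.py
```

```text
t 12.78 railx -2.38 raily 59.66 mm z 0.0828 F rail 0.9589090268068794 -0.843393727312891 2.3413651657217947 M [-0.3626 -0.0888 -0.0362] w 0.02335428365843179 turn [-0.0178 -0.0648 -0.0524]
```

send_rows([
  [[0.1, -0.1, 0.25, -0.02, -0.08, -0.07], [0, 0, 0, 0, 0, 0]],
])

```text
time: 12.95
position: [0.6137, 0.0999, 0.081]
tool_rot: [0.021, 0.708, -0.021, 0.706]
ft_force: [-0.7, -0.9, 3.4]
grip_width: 0.0232
```

```bash
python3 s.py
```

```text
t 12.95 railx -1.53 raily 59.53 mm z 0.0810 F rail -0.6923866997389211 -0.9908819448004014 3.391985379585841 M [-0.112   0.2649  0.0108] w 0.02324191483231861 turn [-0.0038 -0.0216  0.0072]
```

send_rows([
  [[-0.15, 0, 0.12, 0, -0.03, 0], [0, 0, 0, 0, 0, 0]],
])

```text
time: 13.12
position: [0.6139, 0.0999, 0.0826]
tool_rot: [0.02, 0.707, -0.021, 0.706]
ft_force: [-0.9, -0.7, 1.6]
grip_width: 0.0233
```

```bash
python3 s.py;python3 - <<'E'
from h import *
import pickle
p,d=camera("wrist");cv2.imwrite("pics/w7.png",cv2.resize(p[140:290,250:400,::-1],None,fx=4,fy=4,interpolation=cv2.INTER_CUBIC))
p,d=camera("scene");cv2.imwrite("pics/s7.png",cv2.resize(p[140:280,235:415,::-1],None,fx=4.4,fy=4.2,interpolation=cv2.INTER_CUBIC))
E
```

```text
t 13.12 railx -1.31 raily 59.54 mm z 0.0826 F rail -0.8668471585608383 -0.710815717069312 1.6315121784986395 M [-0.0282  0.2859 -0.054 ] w 0.023347940868282027 turn [-0.0003 -0.012   0.0107]
```

View pics/w7.png

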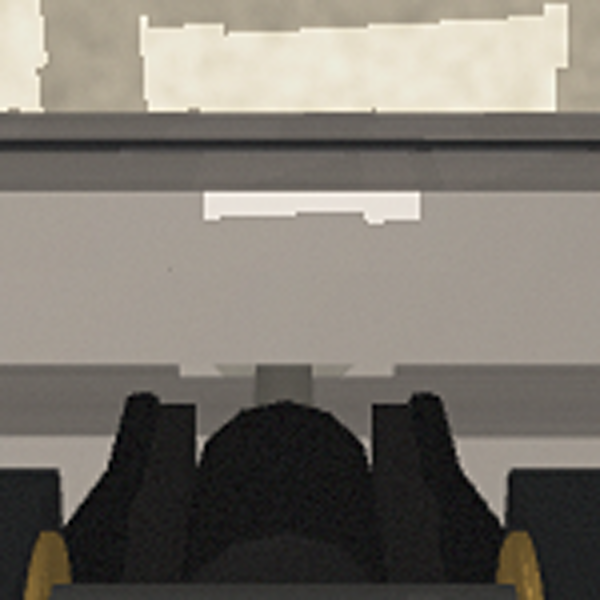

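View pics/s7.png

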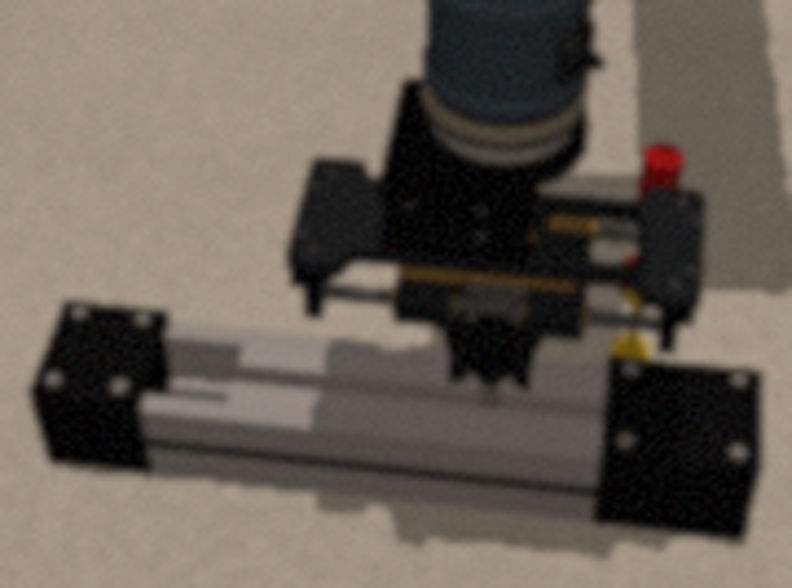

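send_rows([
  [[-0.05, 0, 0.15, 0, 0, 0], [0, 0, 0.1, 0, 0, 0], [0, 0, 0, 0, 0, 0]],
])

```text
time: 13.47
position: [0.615, 0.0998, 0.083]
tool_rot: [0.021, 0.708, -0.021, 0.705]
ft_force: [-1.6, -0.7, 1.7]
grip_width: 0.0234
```

```bash
python3 s.py
```

```text
t 13.47 railx -0.19 raily 59.46 mm z 0.0830 F rail -1.5962666876662797 -0.7504466526612631 1.652380989790116 M [ 0.0028  0.4396 -0.0093] w 0.023408720405992622 turn [-0.0068 -0.0447  0.0067]
```

send_rows([
  [[-0.06, 0, -0.05, 0, -0.06, 0], [0, 0, 0, 0, 0, 0]],
])

```text
time: 13.63
position: [0.6148, 0.0998, 0.0832]
tool_rot: [0.021, 0.706, -0.021, 0.708]
ft_force: [0.3, 0.2, -1.3]
grip_width: 0.0234
```

```bash
python3 s.py
```

```text
t 13.63 railx -0.42 raily 59.47 mm z 0.0832 F rail 0.2663477615052682 0.17515951399143553 -1.2881994427370107 M [ 0.0489 -0.0071  0.0237] w 0.02338450359636656 turn [-0.0092  0.0259  0.0049]
```

send_rows([
  [[0.03, 0, 0, 0, 0.02, 0], [0, 0, 0, 0, 0, 0], [0, 0, 0, 0, 0, 0], [0, 0, 0, 0, 0, 0], [0, 0, 0, 0, 0, 0], [0, 0, 0, 0, 0, 0], [0, 0, 0, 0, 0, 0], [0, 0, 0, 0, 0, 0]],
], gripper=0.3)

```text
time: 14.3
position: [0.6182, 0.0995, 0.083]
tool_rot: [0.021, 0.704, -0.021, 0.71]
ft_force: [-0.5, -0.3, -0.2]
grip_width: 0.0596
```

```bash
python3 s.py;python3 - <<'E'
from h import *
p,d=camera("wrist");cv2.imwrite("pics/w8.png",p[:,:,::-1])
E
```

```text
t 14.30 railx 3.04 raily 59.41 mm z 0.0830 F rail -0.4549697761136958 -0.33071665815570456 -0.17283537166786425 M [ 0.0326 -0.0397  0.0577] w 0.05961166604586819 turn [-0.0125  0.0758  0.0017]
```

View pics/w8.png

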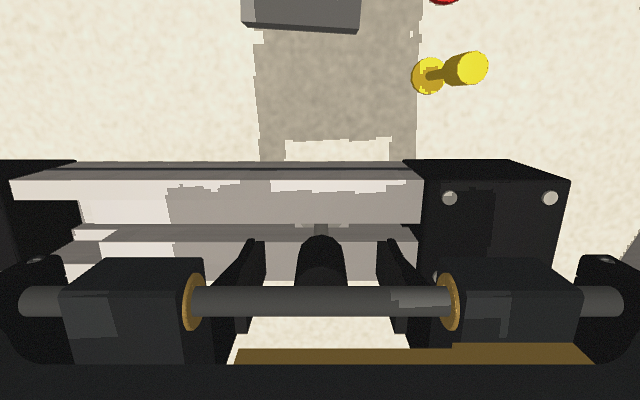

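send_rows([
  [[-1, 0, 0, 0, 0.07, 0], [-2, 0, 0, 0, 0, 0], [-3, 0, 0, 0, 0, 0], [-3, 0, 0, 0, 0, 0], [-3, 0, 0, 0, 0, 0], [-3, 0, 0, 0, 0, 0], [0, 0, 0, 0, 0, 0]],
])

```text
time: 14.93
position: [0.6162, 0.0995, 0.236]
tool_rot: [0.021, 0.71, -0.021, 0.704]
ft_force: [0.9, 0.4, -0.3]
grip_width: 0.0605
```

send_rows([
  [[0, 0, 3.5, 0, 0, 0], [0, 0, 3.5, 0, 0, 0], [0, 0, 0, 0, 0, 0]],
])

```text
time: 15.18
position: [0.6815, 0.0959, 0.2351]
tool_rot: [0.021, 0.712, -0.021, 0.701]
ft_force: [0.9, -0.1, 0.1]
grip_width: 0.0611
```

```bash
python3 s.py;python3 - <<'E'
from h import *
import pickle
o=get_obs()
p,d=camera("wrist");cv2.imwrite("pics/w9.png",p[:,:,::-1]);pickle.dump((o,p,d),open("w9.pkl","wb"))
p,d=camera("scene");cv2.imwrite("pics/s9.png",p[:,:,::-1])
cv2.imwrite("pics/s9c.png",cv2.resize(p[140:280,235:415,::-1],None,fx=4.4,fy=4.2,interpolation=cv2.INTER_CUBIC))
E
```

```text
t 15.18 railx 66.41 raily 59.49 mm z 0.2351 F rail 0.8695032376279784 -0.011965044655279491 0.13668297819272845 M [-0.0118 -0.0151  0.0232] w 0.061097276483008126 turn [-0.0053 -0.1468  0.0072]
```

View pics/w9.png

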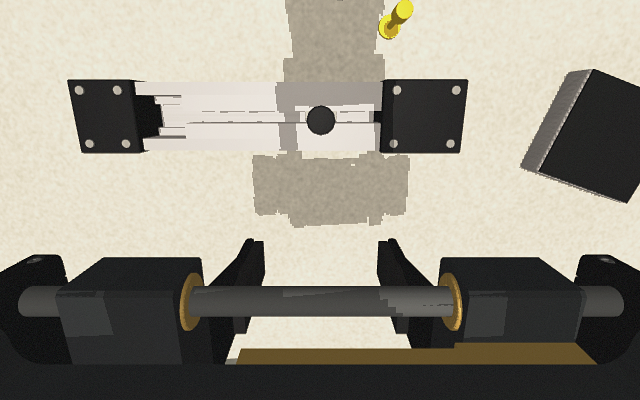

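View pics/s9c.png

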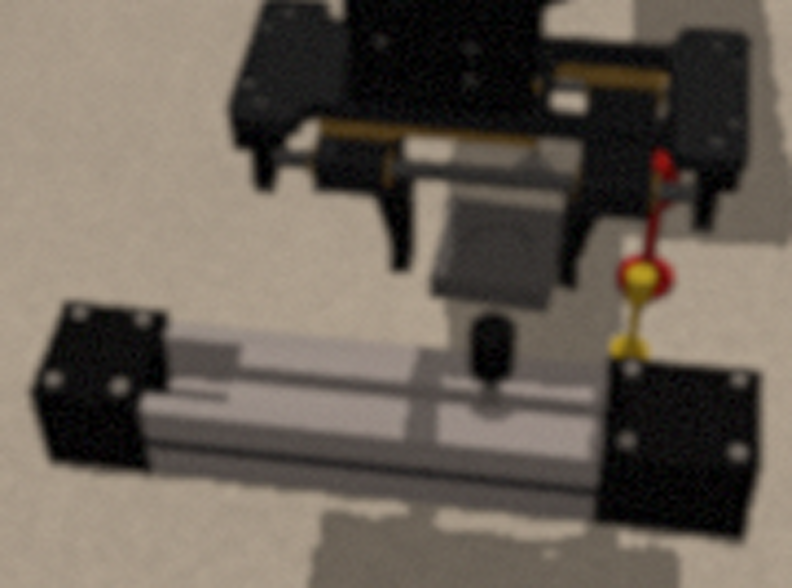

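Run:
```python
from h import *
import pickle
np.set_printoptions(precision=4,suppress=True)
o,p,d=pickle.load(open("w9.pkl","rb"))
Rm,c,K=wcam(o)
def pt(u,v):
    z=np.median(d[v-2:v+3,u-2:u+3]);return c+Rm@(np.linalg.inv(K)@[u,v,1])*z
print("knob",pt(321,121),"railtop",pt(350,140),pt(250,140),"block",pt(420,115))
m=((p.max(2)<60)).astype(np.uint8);m[:,:300]=0;m[:,345:]=0;m[:100]=0;m[145:]=0
n,l,s,ce=cv2.connectedComponentsWithStats(m);i=1+s[1:,4].argmax();print(ce[i],s[i],wray(o,ce[i],.12))
P=wray(o,ce[i],.12);t=np.array([.6117,.0404]);th=np.radians(-3.37);q=P[:2]-t;print(q@[np.cos(th),np.sin(th)],q@[-np.sin(th),np.cos(th)])
o=get_obs();print(o["joint_velocities"],o["time"])
```

```text
knob [0.6161 0.1008 0.1203] railtop [0.6395 0.129  0.0585] [0.6335 0.0279 0.0585] block [0.6187 0.1969 0.0662]
[320.4657 119.7193] [307 106  28  29 627] [0.6151 0.1005 0.12  ]
-0.00013625020637913696 0.06016136633285491
[ 0.0058 -0.0217  0.0485  0.0024  0.007  -0.0007] 15.2833
```

Knob top is at 120.3 mm, exactly 110 mm above the pocket floor at 10 mm. It sits at rail x ≈ 0, y ≈ 60 mm and is upright. Handing in.

```bash
python3 -c "
from rig import *
print(hand_in())"
```

```text
the job is handed in; nothing more can be done
None
```

The steel pin is standing in the rail's hidden pocket, released and upright, and the job is handed in. It took about 15.3 s of the allowed 61 s.

I took the pin by its knob out of the parking block with a 20 N grip. I lowered the foot through the wide opening until it stood on the ledges, with about 5.5 N of contact force. I then slid it along the slot towards +y. At about rail y 56 mm the upward force on the wrist vanished, showing the foot had found the pocket. I lowered the knob until the foot met the floor, eased the load off, let go and backed away.

**Last checks:**
- **Height:** the knob top measured 120.3 mm by depth, against 120 mm expected with the foot on the 10 mm floor.
- **Position:** the pin sits at about rail x 0, y 60 mm, roughly centred in the pocket in the wrist picture.
- **Upright:** the scene and wrist pictures show it standing straight, though I did not measure a tilt angle.
- **Clear of the robot:** the gripper was open and well away, and the force reading was back to its no-load level.
- **Forces:** the readings I took, one at the end of each move, never passed about 6 N.

**Small deviations:**
- I briefly lifted the pin about 0.5 mm off the floor before letting go, and it settled back.
- The arm crept about 3 mm across the rail while the fingers opened, with no effect seen on the pin.
- I did not measure the mouse, the small computer or the screwdriver again at the end, but the arm never went low near them.

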